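# Kit the amplifier parts into the nested tray

## Task

Kit the parts for the amplifier build: put the wide capacitor, the copper-wound toroid, the long heat sink and the ceramic resistor into the black kitting tray, each standing or lying flat on the floor of the nest whose recess has its shape (the toroid over its post, the heat sink and resistor lengthwise in theirs, all about central). The slim capacitor and the small square heat sink do not belong to this kit: leave them standing where they are.

Things in the scene. Friction and masses are not known exactly. Their poses are not given: they have to be found in the camera images.
- capacitor_wide_c (a point): the wide electrolytic capacitor: upright cylinder, dark sleeve and aluminium top, 35 mm diameter, 45 mm high, stands loose on the bench. This point is its centre, half-way up; its z axis is up.
- capacitor_slim_c (a point): the slim electrolytic capacitor, a look-alike that does not belong in the kit: same make and height, 22 mm diameter, 45 mm high, loose, upright on the bench. This point is its centre, half-way up; its z axis is up.
- heatsink_long_c (a point): the long finned aluminium heat sink: 60 mm (its x) by 40 mm (its y), 30 mm high, fins upward and running along x; loose on the bench; it can be gripped on its two outer long faces (40 mm apart). This point is its centre, half-way up; its z axis is up.
- heatsink_small_c (a point): the small square finned aluminium heat sink, a look-alike that does not belong in the kit: 36 x 36 mm, 30 mm high, loose on the bench. This point is its centre, half-way up; its z axis is up.
- toroid_c (a point): toroidal inductor: a ring wound with copper wire, lying flat on the bench, 50 mm outside, 26 mm hole, 22 mm high, loose. This point is its centre, half-way up; its z axis is up.
- resistor_c (a point): power resistor: white ceramic bar 70 mm (its x) by 22 mm (its y), 22 mm high, lying loose on the bench. This point is its centre, half-way up; its z axis is up.
- nest_capacitor: nest for the wide capacitor: square 96 mm dark grey foam nest, 10 mm high, fixed in the black kitting tray (2 x 2 nests, 100 mm apart, tray rim lower than the nests); pale floor 4 mm above the nest's underside, recess 6 mm deep. Its recess is a plain round one, 52 mm across. Origin: middle of the nest's underside (5 mm above the bench), z up, x and y along the nest's sides.
- nest_toroid: nest for the toroid: square 96 mm dark grey foam nest, 10 mm high, fixed in the black kitting tray (2 x 2 nests, 100 mm apart, tray rim lower than the nests); pale floor 4 mm above the nest's underside, recess 6 mm deep. Its recess is round, 66 mm across, with an upright post 10 mm thick in the middle that rises 14 mm above the floor and goes through the toroid's hole. Origin: middle of the nest's underside (5 mm above the bench), z up, x and y along the nest's sides.
- nest_heatsink: nest for the long heat sink: square 96 mm dark grey foam nest, 10 mm high, fixed in the black kitting tray (2 x 2 nests, 100 mm apart, tray rim lower than the nests); pale floor 4 mm above the nest's underside, recess 6 mm deep. Its recess is a wide rectangle 76 mm (x) by 56 mm (y). Origin: middle of the nest's underside (5 mm above the bench), z up, x and y along the nest's sides.
- nest_resistor: nest for the ceramic resistor: square 96 mm dark grey foam nest, 10 mm high, fixed in the black kitting tray (2 x 2 nests, 100 mm apart, tray rim lower than the nests); pale floor 4 mm above the nest's underside, recess 6 mm deep. Its recess is a long narrow one, 86 mm (x) by 38 mm (y). Origin: middle of the nest's underside (5 mm above the bench), z up, x and y along the nest's sides.
Things that resemble listed ones, but are neither listed nor needed, are in the scene too. What is shaped like the part that bears heatsink_long_c but purple is not meant. What is shaped like the part that bears toroid_c but pink is not meant.

How it is judged (in metres and radians):
At the end, for the whole second after the job is handed in: Each of the four parts lies on the floor of its own nest (within 3 mm in height, tilted less than 0.1 rad), within 12 mm of the nest's middle, the heat sink and resistor lengthwise within 0.3 rad, all at rest; the slim capacitor and the small heat sink stand within 15 mm of where they started (horizontal distance between capacitor_wide_c and nest_capacitor below 0.012 m and z of capacitor_wide_c in the frame of nest_capacitor between 0.0235 and 0.0295 m and angle between each of capacitor_wide_c, toroid_c, heatsink_long_c, resistor_c, capacitor_slim_c, heatsink_small_c's own z axis and vertical below 0.1 rad and linear speed of each of capacitor_wide, toroid, heatsink_long, resistor below 0.01 m/s and horizontal distance between toroid_c and nest_toroid below 0.012 m and z of toroid_c in the frame of nest_toroid between 0.012 and 0.018 m and horizontal distance between heatsink_long_c and nest_heatsink below 0.012 m and z of heatsink_long_c in the frame of nest_heatsink between 0.016 and 0.022 m and angle between the x axis of heatsink_long_c and the x axis of nest_heatsink, either way round below 0.3 rad and horizontal distance between resistor_c and nest_resistor below 0.012 m and z of resistor_c in the frame of nest_resistor between 0.012 and 0.018 m and angle between the x axis of resistor_c and the x axis of nest_resistor, either way round below 0.3 rad and distance of each of capacitor_slim_c, heatsink_small_c from where it was at the start of the episode below 0.015 m); the robot touches nothing.
It fails at once if the slim capacitor is moved more than 15 mm (distance of capacitor_slim_c from where it was at the start of the episode above 0.015 m).
It fails at once if the small heat sink is moved more than 15 mm (distance of heatsink_small_c from where it was at the start of the episode above 0.015 m).
It also fails if it takes over 96 s, if anything falls off the work surface, if the arm or the gripper's body presses on something with over 40 N, if the wrist force passes 120 N, or if a joint passes its speed limit or range.

## Robot

A 6-joint arm with a two-finger parallel gripper is mounted at the origin on the work surface. World frame = base frame: x ahead of the robot, y to its left, z up, the work surface at z = 0. Lengths are in m, angles in degrees, forces in N, time in s.
With the tool pointing down it reaches from about 0.375 to 0.9 m from the base axis. Payload 3.1 kg.
Tool frame: the origin (TCP) lies on the centre line of the jaws, within the pads' length; the fingertips stand 14 mm ahead of it and the grasp point (between the pads) lies 5 mm behind it (bot.tips_ahead is the distance from the TCP to the fingertips, in m); z points along the fingers, y is the line along which they close (so a half turn about z gives the same grasp; the last joint's range is limited). The gripper opens to 87 mm and grips with 3 to 60 N. Pads are 19 mm wide; open, the fingers measure 117 mm over their backs; the gripper's body (75 mm by 190 mm) begins 51 mm behind the grasp point.
Start: joints at [-74.8, 30.224, 82.088, -0, 67.689, -10.227], TCP at [0.268, -0.564, 0.237] pointing down, gripper open.
Joint ranges: [-176.69, 176.69], [-43.24, 126.21], [12.49, 139.97], [-82, 262], [0, 151.66], [-163.58, 163.58]. Speed limits (degrees/s): [159.86, 159.86, 180, 180, 180, 180].

## Interface

Orientations are given as a 3x3 rotation matrix whose columns are the frame's x, y, z axes.
In Python, from rig import bot gives the robot as it stands.
- The arm moves only by the tool play_rows, never from a script. Its argument "moves" is a list that holds one entry, the list of rows, each a list of 6 numbers: the shift along the tool's x, y, z in mm, then the turn, a rotation vector about the tool's x, y, z in rad. A call has 1 to 5 rows; each row shifts and turns the commanded pose from where the row before left it, along the tool's axes as they then stand; what a row does not reach is not made up. A row lasts 1/10 s, in which the tool goes at most 50 mm and 8.59 degrees, less where a joint would pass 70% of its speed; a pose out of reach is approached as far as the arm can. A call with a gripper value outside its range is refused whole. "fingers" is the opening, from -1 (shut) to 1 (fully open), set as the call begins (left out, the last holds). The fingers move at their own pace and stop on an object; the grip force is fixed at half the most. Time passes only in rows, so rows that do not move let the fingers close. It gives the time, the measured TCP pose, the force, the opening and the grip force at its end, in the units of the state.
- bot.read_state(): the state, without advancing time (a new reading comes with each control period).
- bot.capture(name): name is "scene" or "side" or "wrist"; returns a dict with "image" (420x560x3 uint8, blue, green, red), "fx", "fy", "cx", "cy" (pixels), "R" (3x3) and "t" (3): a world point X has camera coordinates R X + t. Camera axes: x right, y down, z forward; pixel columns grow to the right and rows downward; lengths in m; the calibration is good to about 2 mm. A picture is of the moment at which its call begins. There is no depth.
- bot.hand_in(): hands the job in; it is judged then, once.
Trained networks look in a picture, given as the dict that the camera call returned (one of the last four; its "shot" number tells which), for a name from the list of things; names that differ only in an ending like _2 or _b are one class to them, and where a whole thing is asked for, a point or a joint stands for the part that bears it (a point fixed in the world has none). Each returns a list of dicts, best first, with "confidence" (0 to 1); they miss things now and then, are a little off and sometimes report something else, mostly with a low value. They report only what shows in the picture. A call takes as long as a camera call. They do not tell look-alikes from the thing itself.
- bot.search_frame(picture, query): "centre" ([column, row] in pixels, amid what is visible of it).
- bot.silhouettes(picture, query): "pixels" (420x560 bool, what is visible of it) and "centre" ([column, row] in pixels, amid what is visible of it).
- bot.pinpoint(picture, query): "centre" ([column, row] in pixels: a listed point, or the origin of a listed thing).
The state is a dict: "time_s": time; "joint_positions": joint angles; "qvel": joint speeds; "tau": joint torques, N m; "position": TCP position; "tcp_rot": TCP orientation; "force": force on the tool from outside, world axes, zero at the start; "moment": the same for the moment, N m; "opening": opening from 0.0 (shut) to 1.0 (fully open); "grasp_force": force on a finger pad.
Only numpy, scipy, OpenCV 4.12 (cv2) and the standard library are available. Lean on these libraries where they do the work, as an engineer would, in place of code of your own. Each camera call takes 0.05 s, during which the arm holds its last target. There are 200 camera calls.

## Working session

There is one attempt and no reset: what is moved stays moved. The work goes in short steps, Python scripts to look and compute and a tool call to move; the robot and the scene stay as the last step left them, time stands still between calls to the robot, and variables do not carry over. Pictures are saved under pics/ and viewed, at most 14 in all, crops included, and the job is handed in when it is done.

Besides the shell and the picture viewer there is one more tool, called after ">>>" as a command line: name --argument value ..., lists and objects as JSON in quotes. play_rows: Moves the arm, as the interface text tells. Its arguments: {"type":"object","properties":{"moves":{"type":"array","items":{"type":"array","items":{"type":"array","items":{"type":"number"}}}},"fingers":{"type":"number"}},"required":["moves"]}

```bash
mkdir -p pics; ls
cat > h.py <<'E'
import numpy as np, cv2
from rig import bot
N=["capacitor_wide_c","capacitor_slim_c","heatsink_long_c","heatsink_small_c","toroid_c","resistor_c","nest_capacitor","nest_toroid","nest_heatsink","nest_resistor"]
def ray(p,uv):
    R=np.array(p["R"]);t=np.array(p["t"])
    d=R.T@np.array([(uv[0]-p["cx"])/p["fx"],(uv[1]-p["cy"])/p["fy"],1]);return -R.T@t,d/np.linalg.norm(d)
def atz(p,uv,z):
    c,d=ray(p,uv);return c+d*(z-c[2])/d[2]
def tri(obs):
    A=np.zeros((3,3));b=np.zeros(3)
    for p,uv in obs:
        c,d=ray(p,uv);M=np.eye(3)-np.outer(d,d);A+=M;b+=M@c
    return np.linalg.solve(A,b)
def proj(p,X):
    x=np.array(p["R"])@np.array(X)+np.array(p["t"]);return np.array([p["fx"]*x[0]/x[2]+p["cx"],p["fy"]*x[1]/x[2]+p["cy"]])
E
python3 - <<'E'
from h import *
Z=dict(zip(N,[.0225,.0225,.015,.015,.011,.011,.005,.005,.005,.005]))
for c in ("scene","side","wrist"):
    p=bot.capture(c);cv2.imwrite(f"pics/{c}0.png",p["image"])
    for n in N:
        r=bot.pinpoint(p,n)
        print(c,n,[(np.round(d["centre"]).astype(int).tolist(),round(d["confidence"],2),np.round(atz(p,d["centre"],Z[n])[:2],3).tolist()) for d in r[:4]])
print(bot.read_state()["time_s"],bot.tips_ahead)
E
```

```text
pics
scene capacitor_wide_c [([306, 241], 0.6, [0.616, -0.056])]
scene capacitor_slim_c [([274, 204], 0.63, [0.439, -0.078])]
scene heatsink_long_c [([185, 277], 0.68, [0.652, -0.312])]
scene heatsink_small_c [([227, 218], 0.59, [0.46, -0.199])]
scene toroid_c [([154, 229], 0.94, [0.452, -0.363]), ([107, 243], 0.73, [0.479, -0.462])]
scene resistor_c [([158, 252], 0.57, [0.547, -0.358])]
scene nest_capacitor [([398, 225], 0.59, [0.589, 0.172])]
scene nest_toroid [([436, 224], 0.55, [0.611, 0.256])]
scene nest_heatsink []
scene nest_resistor [([422, 199], 0.79, [0.495, 0.29])]
side capacitor_wide_c [([253, 208], 0.9, [0.622, -0.07]), ([345, 176], 0.69, [0.543, -0.327]), ([315, 235], 0.29, [0.455, -0.069])]
side capacitor_slim_c [([316, 234], 0.5, [0.456, -0.074])]
side heatsink_long_c [([301, 192], 0.67, [0.586, -0.202]), ([305, 168], 0.6, [0.651, -0.312])]
side heatsink_small_c [([351, 217], 0.67, [0.438, -0.184])]
side toroid_c [([212, 306], 0.59, [0.479, 0.206])]
side resistor_c [([342, 178], 0.53, [0.553, -0.332])]
side nest_capacitor [([183, 278], 0.81, [0.578, 0.181]), ([300, 192], 0.56, [0.599, -0.217])]
side nest_toroid []
side nest_heatsink [([215, 306], 0.72, [0.479, 0.199]), ([348, 214], 0.34, [0.459, -0.205])]
side nest_resistor [([163, 333], 0.93, [0.501, 0.298])]
wrist capacitor_wide_c []
wrist capacitor_slim_c []
wrist heatsink_long_c []
wrist heatsink_small_c []
wrist toroid_c []
wrist resistor_c []
wrist nest_capacitor []
wrist nest_toroid []
wrist nest_heatsink []
wrist nest_resistor []
1.65 0.014
```

View pics/scene0.png

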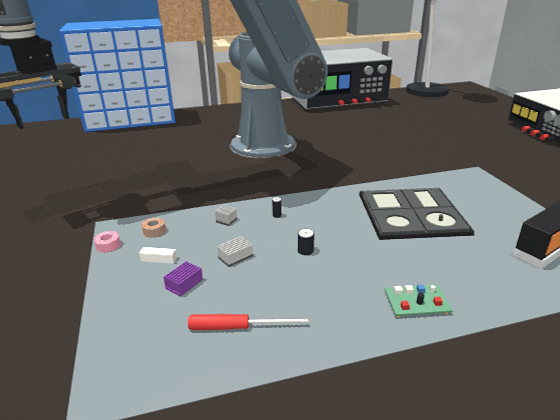

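View pics/side0.png

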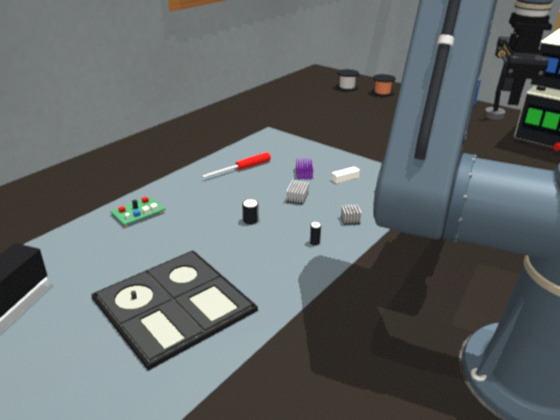

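View pics/wrist0.png

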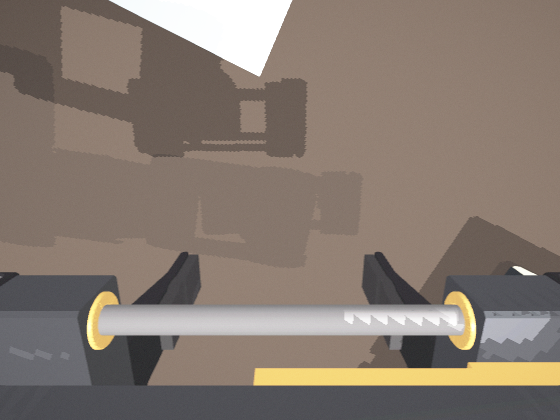

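Run:
```python
from h import *
for c in ("scene","side","wrist"):
    p=bot.capture(c);R=np.array(p["R"]);print(c,-R.T@p["t"],R[2],p["fx"])
s=bot.read_state();print(s["position"],np.round(s["tcp_rot"],3).tolist())
```

```text
scene [ 1.35193814 -0.31019595  0.54675456] [-0.82997583  0.23027607 -0.50804828] 446.76381727167626
side [-0.02298747  0.67179742  0.62469   ] [ 0.52512098 -0.66494124 -0.53113191] 521.2314966908467
wrist [ 0.3448909  -0.52752216  0.38528742] [-0.27591717 -0.13013095 -0.95233169] 338.2832900759298
[ 0.2683814  -0.56444733  0.23657546] [[0.903, 0.429, 0.0], [0.429, -0.903, -0.0], [0.0, 0.0, -1.0]]
```

Scene view: the copper toroid is at (154,227) and the pink one at (107,241). The grey long heat sink is at (235,250), the purple one at (183,278) and the small square one at (226,214). The wide cap is at (306,242), the slim one at (276,207) and the resistor at (158,255). Tray nests are heat sink (388,201), resistor (426,199), capacitor (398,222) and toroid with post (440,219). My targets are the copper toroid, the grey long sink, the wide cap and the resistor. The side view agrees, and the wrist view shows only bare bench. Next I move the wrist camera over the parts.

>>> play_rows --moves '[[[39,-22.5,0,0,0,0],[39,-22.5,0,0,0,0],[39,-22.5,0,0,0,0],[39,-22.5,0,0,0,0],[39,-22.5,0,0,0,0]]]' --fingers 1

```text
time_s: 2.3
position: [0.397, -0.3777, 0.2367]
tcp_rot: [[0.903, 0.429, 0.0], [0.429, -0.903, -0.0], [0.0, 0.0, -1.0]]
force: [0.5, -1.4, -0.6]
opening: 1.001
grasp_force: 0.0
```

>>> play_rows --moves '[[[39,-22.5,0,0,0,0],[39,-22.5,0,0,0,0],[0,0,0,0,0,0]]]'

```text
time_s: 2.6
position: [0.4493, -0.3, 0.2366]
tcp_rot: [[0.9, 0.435, 0.0], [0.435, -0.9, 0.002], [0.001, -0.002, -1.0]]
force: [0.2, -0.7, 0.2]
opening: 1.004
grasp_force: 0.0
```

Run:
```python
from h import *
import pickle
p=bot.capture("wrist");cv2.imwrite("pics/wrist1.png",p["image"]);pickle.dump(p,open("w1.pkl","wb"))
for n in N[:6]:
    z={"c":.0225,"h":.015,"t":.011,"r":.011}[n[0]]
    for d in bot.pinpoint(p,n)[:4]: print(n,np.round(d["centre"]),round(d["confidence"],2),np.round(atz(p,d["centre"],z),3))
```

```text
capacitor_slim_c [80. 80.] 0.58 [ 0.459 -0.071  0.023]
heatsink_long_c [387.   0.] 0.86 [ 0.655 -0.312  0.015]
heatsink_long_c [259.   8.] 0.81 [ 0.596 -0.204  0.015]
heatsink_small_c [193. 148.] 0.89 [ 0.443 -0.196  0.015]
heatsink_small_c [259.   8.] 0.63 [ 0.596 -0.205  0.015]
toroid_c [326. 210.] 0.97 [ 0.443 -0.36   0.011]
toroid_c [413. 226.] 0.9 [ 0.47  -0.46   0.011]
```

View pics/wrist1.png

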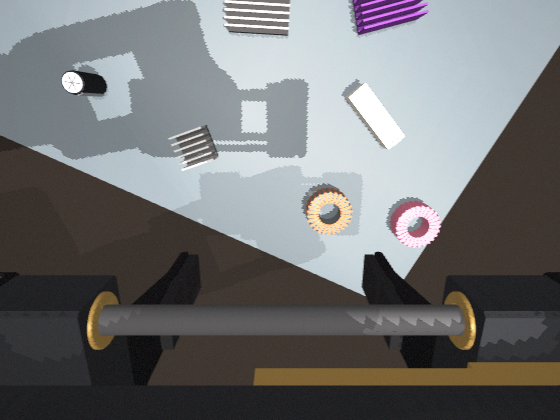

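Wrist view: copper toroid at (329,212), pink at (415,223), resistor at (375,115), small sink at (193,147), long sink at (257,15, cut off) and slim cap at (80,82). I'll move forward for a second view and fit the models to the masks.

>>> play_rows --moves '[[[45,0,0,0,0,0],[45,0,0,0,0,0],[40,0,0,0,0,0],[0,0,0,0,0,0]]]'

```text
time_s: 3.35
position: [0.5684, -0.2485, 0.2365]
tcp_rot: [[0.902, 0.431, 0.004], [0.431, -0.902, -0.0], [0.003, 0.002, -1.0]]
force: [-0.2, 0.4, 0.4]
opening: 0.999
grasp_force: 0.0
```

```bash
cat >> h.py <<'E'
from scipy.optimize import least_squares
a=np.linspace(0,2*np.pi,72,endpoint=False)
def cyl(r,h): return np.array([[r*np.cos(t),r*np.sin(t),z] for t in a for z in(-h/2,h/2)])
def box(x,y,h): return np.array([[i*x/2,j*y/2,k*h/2] for i in(-1,1) for j in(-1,1) for k in(-1,1)])
M={"capacitor_wide_c":cyl(.0175,.045),"capacitor_slim_c":cyl(.011,.045),"heatsink_long_c":box(.06,.04,.03),"heatsink_small_c":box(.036,.036,.03),"toroid_c":cyl(.025,.022),"resistor_c":box(.07,.022,.022)}
def feat(h):
    m=cv2.moments(cv2.convexHull(h.astype(np.float32)));A=m["m00"]
    s=np.sqrt(A)
    return np.array([m["m10"]/A,m["m01"]/A,s/3.5,m["mu20"]/A/s*3,m["mu11"]/A/s*3,m["mu02"]/A/s*3])
def hull(mask):
    n,l,st,_=cv2.connectedComponentsWithStats(mask.astype(np.uint8));k=1+np.argmax(st[1:,4])
    c=max(cv2.findContours((l==k).astype(np.uint8),cv2.RETR_EXTERNAL,cv2.CHAIN_APPROX_NONE)[0],key=len)
    return c[:,0,:].astype(float)
def fit(name,obs,x0,freez=False,z=None):
    """obs: list of (picture, mask). returns x,y,z,yaw(deg),rms"""
    P=M[name];F=[feat(hull(m)) for _,m in obs];z0=P[:,2].max() if z is None else z;rnd=len(P)>20
    def r(v):
        c,s=np.cos(v[3]),np.sin(v[3]);X=P@np.array([[c,s,0],[-s,c,0],[0,0,1]])+[v[0],v[1],v[2] if freez else z0]
        e=[feat(np.array([proj(p,x) for x in X]))-f for (p,_),f in zip(obs,F)]
        return np.r_[np.ravel(e),v[3]*.1 if rnd else 0,0 if freez else v[2]-z0]
    best=min((least_squares(r,[x0[0],x0[1],z0,y],x_scale=[.01,.01,.01,.3],diff_step=1e-5) for y in np.radians([0,45,90,135] if not rnd else [0])),key=lambda b:b.cost)
    v=best.x;return np.round([*v[:3],np.degrees(v[3])%180],4),round(np.sqrt(2*best.cost/len(best.fun)),2)
def masks(p,name,x0,tol=40):
    uv=proj(p,[*x0[:2],M[name][:,2].max()]);o=[d for d in bot.silhouettes(p,name) if np.linalg.norm(d["centre"]-uv)<tol]
    return o[0]["pixels"] if o else None
E
cat > m.py <<'E'
from h import *
X0={"capacitor_wide_c":(.619,-.063),"heatsink_long_c":(.59,-.204),"heatsink_small_c":(.445,-.195),"toroid_c":(.443,-.36),"resistor_c":(.55,-.345),"capacitor_slim_c":(.455,-.075)}
ps=[bot.capture(c) for c in("wrist","scene","side")]
cv2.imwrite("pics/wrist2.png",ps[0]["image"])
for n,x in X0.items():
    obs=[]
    for c,p in zip("wsi",ps):
        m=masks(p,n,x)
        if m is None: continue
        h=hull(m);
        if h.min()<2 or h[:,0].max()>557: print(n,c,"cut");continue
        obs.append((p,m));print(n,c,fit(n,obs[-1:],x))
    if len(obs)>1: print(" all",fit(n,obs,x,True))
print(bot.read_state()["time_s"])
E
python3 m.py
```

```text
capacitor_wide_c w (array([ 6.159000e-01, -5.650000e-02,  2.250000e-02,  1.429245e+02]), np.float64(0.46))
capacitor_wide_c s (array([ 0.617 , -0.0579,  0.0225,  0.517 ]), np.float64(0.38))
capacitor_wide_c i (array([ 6.165e-01, -5.500e-02,  2.250e-02,  1.800e+02]), np.float64(0.28))
 all (array([ 0.616 , -0.0563,  0.0217,  1.9462]), np.float64(0.45))
heatsink_long_c w (array([ 5.9570e-01, -2.0380e-01,  1.5000e-02,  1.1253e+02]), np.float64(0.35))
heatsink_long_c s (array([ 5.954000e-01, -2.045000e-01,  1.500000e-02,  1.097708e+02]), np.float64(0.16))
heatsink_long_c i (array([ 6.512000e-01, -3.048000e-01,  1.500000e-02,  1.329479e+02]), np.float64(0.5))
 all (array([ 6.011000e-01, -2.074000e-01,  4.310000e-02,  1.166377e+02]), np.float64(3.71))
heatsink_small_c w (array([ 4.494000e-01, -1.978000e-01,  1.500000e-02,  1.277631e+02]), np.float64(1.15))
heatsink_small_c s (array([ 4.45100e-01, -1.98100e-01,  1.50000e-02,  4.67502e+01]), np.float64(0.02))
heatsink_small_c i (array([ 4.4310e-01, -1.9230e-01,  1.5000e-02,  4.0371e+01]), np.float64(0.31))
 all (array([ 4.47000e-01, -1.97800
[... 320 characters left out ...]
resistor_c w (array([ 5.58200e-01, -3.55200e-01,  1.10000e-02,  6.84731e+01]), np.float64(0.74))
resistor_c s (array([ 5.57000e-01, -3.58300e-01,  1.10000e-02,  6.73705e+01]), np.float64(0.14))
resistor_c i (array([ 5.58500e-01, -3.53100e-01,  1.10000e-02,  6.92121e+01]), np.float64(0.16))
 all (array([ 5.58100e-01, -3.56100e-01,  1.00000e-02,  6.84453e+01]), np.float64(0.58))
capacitor_slim_c w (array([ 0.4571, -0.0762,  0.0225,  0.5725]), np.float64(0.29))
capacitor_slim_c s (array([ 0.4567, -0.0775,  0.0225,  0.    ]), np.float64(0.2))
capacitor_slim_c i (array([ 0.4574, -0.0737,  0.0225,  0.    ]), np.float64(0.28))
 all (array([ 0.4571, -0.0761,  0.022 ,  0.1527]), np.float64(0.37))
4.4
```

View pics/wrist2.png

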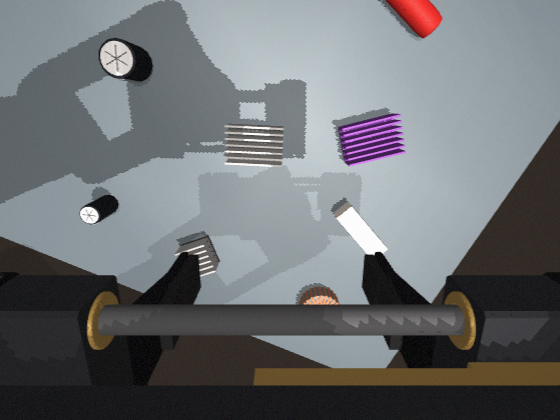

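Wrist view 2: the grey long sink is at (253,145), purple at (370,138), the wide cap at (125,58), slim at (97,208) and the resistor at (358,228). The fits from all three cameras agree. The choice is checked, so I pick the wide cap first and look at the tray while holding it.

>>> play_rows --moves '[[[25,-30.5,22,0,0,0],[25,-30.5,22,0,0,0],[25,-30.5,22,0,0,0],[25,-30.5,22,0,0,0],[25,-30.5,22,0,0,0]]]'

```text
time_s: 4.9
position: [0.6125, -0.0563, 0.1259]
tcp_rot: [[0.903, 0.429, 0.001], [0.429, -0.903, -0.0], [0.0, 0.0, -1.0]]
force: [-0.2, -0.6, 0.6]
opening: 1.003
grasp_force: 0.0
```

>>> play_rows --moves '[[[0,0,0,0,0,0],[0,0,0,0,0,0]]]'

```text
time_s: 5.1
position: [0.612, -0.0568, 0.126]
tcp_rot: [[0.902, 0.432, -0.001], [0.432, -0.902, -0.0], [-0.001, -0.0, -1.0]]
force: [-0.1, 0.3, 0.7]
opening: 1.002
grasp_force: 0.0
```

```bash
cat >> h.py <<'E'
def to(x,y,z,yaw=None):
    """print shift in tool axes to (x,y,z), and turn about tool z so tool y lies along yaw (mod 180)"""
    s=bot.read_state();R=np.array(s["tcp_rot"]);d=np.array([x,y,z])-s["position"]
    print("pos",np.round(s["position"],4),"yaw_y",round(np.degrees(np.arctan2(R[1,1],R[0,1])),1),"t",round(s["time_s"],2),"j6",round(s["joint_positions"][5],1))
    print("shift mm",np.round(R.T@d*1000,1),"tilt",np.round(R[2],4))
    if yaw is not None:
        e=(yaw-np.degrees(np.arctan2(R[1,1],R[0,1]))+90)%180-90
        print("turn z rad",round(-np.radians(e),3)); t=np.radians(yaw if True else 0)
        c,s_=np.cos(np.radians(e)),np.sin(np.radians(e));R2=np.array([[c,-s_,0],[s_,c,0],[0,0,1]])@R
        print("shift after turn",np.round(R2.T@d*1000,1))
E
python3 -c "
from h import *
to(.616,-.0565,.026)"
```

```text
pos [ 0.612  -0.0568  0.126 ] yaw_y -64.4 t 5.1 j6 48.8
shift mm [  3.8   1.4 100. ] tilt [-1.2e-03 -3.0e-04 -1.0e+00]
```

>>> play_rows --moves '[[[3,1,40,0,0,0],[0,0,40,0,0,0],[0,0,20,0,0,0],[0,0,0,0,0,0]]]'

```text
time_s: 5.5
position: [0.6136, -0.0588, 0.0244]
tcp_rot: [[0.904, 0.428, -0.004], [0.428, -0.904, 0.001], [-0.004, -0.003, -1.0]]
force: [-0.5, -0.0, 0.1]
opening: 1.0
grasp_force: 0.0
```

>>> play_rows --moves '[[[0,0,0,0,0,0],[0,0,0,0,0,0],[0,0,0,0,0,0],[0,0,0,0,0,0],[0,0,0,0,0,0]]]' --fingers -1

```text
time_s: 6.0
position: [0.6157, -0.0574, 0.0274]
tcp_rot: [[0.903, 0.429, 0.001], [0.429, -0.903, -0.0], [0.001, 0.001, -1.0]]
force: [1.1, 0.4, -0.2]
opening: 0.632
grasp_force: 0.0
```

>>> play_rows --moves '[[[0,0,0,0,0,0],[0,0,0,0,0,0],[0,0,0,0,0,0]]]'

```text
time_s: 6.3
position: [0.6153, -0.0573, 0.0266]
tcp_rot: [[0.903, 0.429, 0.0], [0.429, -0.903, -0.0], [0.0, 0.0, -1.0]]
force: [-0.2, 0.1, 0.4]
opening: 0.396
grasp_force: 30.0
```

>>> play_rows --moves '[[[0,0,-35,0,0,0],[0,0,-45,0,0,0],[0,0,-45,0,0,0],[0,0,-40,0,0,0]]]'

```text
time_s: 6.7
position: [0.6152, -0.0573, 0.1934]
tcp_rot: [[0.903, 0.429, 0.0], [0.429, -0.903, -0.0], [0.0, 0.0, -1.0]]
force: [1.9, -1.4, -0.9]
opening: 0.398
grasp_force: 30.0
```

>>> play_rows --moves '[[[-13,-45,0,0,0,0],[-13,-45,0,0,0,0],[-13,-45,0,0,0,0],[-13,-45,0,0,0,0],[-13,-45,0,0,0,0]]]'

```text
time_s: 7.2
position: [0.4584, 0.119, 0.1916]
tcp_rot: [[0.903, 0.429, -0.0], [0.429, -0.903, 0.0], [0.0, -0.0, -1.0]]
force: [-0.1, 1.1, -1.0]
opening: 0.392
grasp_force: 30.0
```

>>> play_rows --moves '[[[0,0,0,0,0,0],[0,0,0,0,0,0]]]'

```text
time_s: 7.4
position: [0.4594, 0.1188, 0.1917]
tcp_rot: [[0.902, 0.432, 0.0], [0.432, -0.902, -0.0], [0.0, 0.0, -1.0]]
force: [0.1, -0.0, -0.1]
opening: 0.394
grasp_force: 30.0
```

Run:
```python
from h import *
import pickle
p=bot.capture("wrist");q=bot.capture("scene");r=bot.capture("side");cv2.imwrite("pics/wrist3.png",p["image"])
pickle.dump((p,q,r),open("t.pkl","wb"))
for n in N[6:]:
  for c,k in zip("wsi",(p,q,r)):
    for d in bot.silhouettes(k,n)[:3]:
        h=hull(d["pixels"]);hz=[(atz(k,u,.009)[:2]*1000) for u in h]
        rc=cv2.minAreaRect(np.array(hz,np.float32))
        print(n,c,np.round(d["centre"]),round(d["confidence"],2),np.round(rc[0]),np.round(rc[1]),round(rc[2],1))
```

```text
nest_capacitor w [286.  48.] 0.71 [582. 177.] [98. 98.] 77.7
nest_capacitor s [400. 223.] 0.72 [578. 177.] [102. 110.] 78.1
nest_capacitor i [180. 276.] 0.61 [584. 175.] [102. 105.] 76.8
nest_toroid w [196.  17.] 0.74 [560. 255.] [40. 84.] 25.6
nest_toroid s [437. 220.] 0.91 [597. 278.] [104. 114.] 77.9
nest_toroid i [134. 297.] 0.92 [607. 274.] [102. 105.] 78.3
nest_heatsink s [386. 199.] 0.58 [474. 199.] [101. 102.] 78.7
nest_heatsink i [214. 301.] 0.56 [486. 197.] [101. 106.] 77.0
nest_heatsink i [341. 172.] 0.35 [ 560. -357.] [98. 54.] 67.2
nest_resistor w [125.  64.] 0.77 [504. 297.] [101.  99.] 77.9
nest_resistor s [426. 198.] 0.89 [495. 299.] [107. 106.] 81.4
nest_resistor i [164. 328.] 0.66 [507. 295.] [102. 105.] 77.7
```

View pics/wrist3.png

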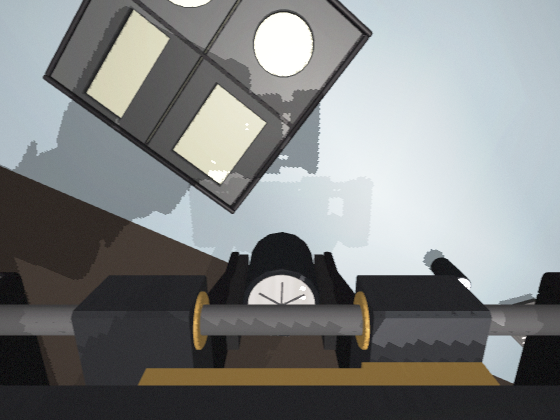

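Wrist view 3: the cap is held upright at (283,290). The pale floors show at the capacitor circle (283,43), the heat sink rectangle (220,133) and the resistor rectangle (128,65). I'll measure those floors.

Run:
```python
from h import *
import pickle
P=pickle.load(open("t.pkl","rb"))
G={"cap":(.582,.177),"tor":(.604,.275),"hs":(.482,.198),"res":(.503,.297)}
for n,g in G.items():
    cs=[]
    for c,p in zip("wsi",P):
        im=p["image"].astype(int);uv=proj(p,[*g,.012])
        if not(5<uv[0]<555 and 25<uv[1]<415): continue
        m=((im.min(2)>150)).astype(np.uint8)
        k,l,st,ce=cv2.connectedComponentsWithStats(m);j=[i for i in range(1,k) if 60<st[i,4]<9000]
        i=min(j,key=lambda i:np.linalg.norm(ce[i]-uv));h=hull(l==i)
        hm=np.array([atz(p,u,.012)[:2]*1000 for u in h],np.float32);rc=cv2.minAreaRect(hm);
        f=feat(h)[:2];mm=cv2.moments(cv2.convexHull(hm))
        cs.append((p,f));print(n,c,np.round(f),"c",np.round([mm["m10"]/mm["m00"],mm["m01"]/mm["m00"]],1),"rect",np.round(rc[0],1),np.round(rc[1]),round(rc[2],1))
    if len(cs)>1: print("  tri",np.round(tri(cs),4))
to(.582,.177,.2)
```

```text
cap w [283.  44.] c [581.4 176. ] rect [581.7 176.1] [50. 51.] 25.6
cap s [397. 221.] c [581.2 174.7] rect [580.2 175.2] [48. 40.] 73.0
cap i [183. 275.] c [579.6 179.7] rect [579.9 179.7] [50. 44.] 38.9
  tri [0.5814 0.1767 0.0103]
tor s [440. 219.] c [603.2 272.2] rect [602.8 272.3] [63. 53.] 73.0
tor i [134. 297.] c [600.9 276.8] rect [601.1 276.8] [64. 58.] 38.9
  tri [0.6017 0.2753 0.01  ]
hs w [219. 135.] c [484. 197.] rect [484. 197.] [56. 75.] 77.7
hs s [385. 200.] c [482.7 194.7] rect [482.4 194.5] [50. 64.] 78.1
hs i [213. 303.] c [481.4 200.1] rect [480.9 200.3] [51. 69.] 78.4
  tri [0.4833 0.1971 0.0097]
res w [128.  64.] c [505.6 294.8] rect [505.5 294.8] [36. 85.] 77.6
res s [426. 199.] c [505.6 292.9] rect [505.5 293.1] [30. 71.] 78.1
res i [162. 329.] c [503.4 297.9] rect [503.3 297.8] [33. 77.] 78.1
  tri [0.5055 0.2955 0.0094]
pos [0.4599 0.1179 0.1915] yaw_y -64.6 t 8.15 j6 65.4
shift mm [135.6  -1.   -8.5] tilt [-0. -0. -1.]
```

>>> play_rows --moves '[[[45,-0.5,0,0,0,0],[45,-0.5,0,0,0,0],[44,-0.5,30,0,0,0],[0,0,45,0,0,0],[0,0,45,0,0,0]]]'

```text
time_s: 8.65
position: [0.58, 0.1765, 0.0726]
tcp_rot: [[0.903, 0.43, 0.004], [0.43, -0.903, 0.0], [0.004, 0.001, -1.0]]
force: [-0.3, 0.2, -0.8]
opening: 0.394
grasp_force: 30.0
```

>>> play_rows --moves '[[[0,0,15,0,0,0],[0,0,0,0,0,0],[0,0,0,0,0,0]]]'

```text
time_s: 8.95
position: [0.579, 0.1757, 0.0596]
tcp_rot: [[0.903, 0.429, 0.002], [0.429, -0.903, 0.0], [0.002, 0.001, -1.0]]
force: [0.6, -1.0, 0.2]
opening: 0.398
grasp_force: 30.0
```

```bash
python3 -c "
from h import *
to(.5813,.176,.0363)"
```

```text
pos [0.579  0.1757 0.0596] yaw_y -64.6 t 8.95 j6 70.9
shift mm [ 2.2  0.8 23.3] tilt [ 2.1e-03  7.0e-04 -1.0e+00]
```

>>> play_rows --moves '[[[2,0.5,12,0,0,0],[0,0,11,0,0,0],[0,0,0,0,0,0],[0,0,0,0,0,0]]]'

```text
time_s: 9.35
position: [0.5797, 0.176, 0.0355]
tcp_rot: [[0.903, 0.429, -0.001], [0.429, -0.903, -0.0], [-0.0, -0.0, -1.0]]
force: [-0.1, 0.4, -0.0]
opening: 0.397
grasp_force: 30.0
```

>>> play_rows --moves '[[[0,0,0,0,0,0],[0,0,0,0,0,0],[0,0,0,0,0,0],[0,0,0,0,0,0],[0,0,0,0,0,0]]]' --fingers 1

```text
time_s: 9.85
position: [0.5799, 0.1761, 0.0354]
tcp_rot: [[0.903, 0.429, -0.0], [0.429, -0.903, -0.0], [-0.0, 0.0, -1.0]]
force: [0.4, -0.3, -0.4]
opening: 0.76
grasp_force: 0.0
```

>>> play_rows --moves '[[[0,0,0,0,0,0],[0,0,-35,0,0,0],[0,0,-45,0,0,0],[0,0,-45,0,0,0],[0,0,-30,0,0,0]]]'

```text
time_s: 10.35
position: [0.581, 0.1762, 0.1936]
tcp_rot: [[0.903, 0.429, 0.004], [0.429, -0.903, 0.0], [0.004, 0.001, -1.0]]
force: [0.2, -0.4, 0.4]
opening: 0.993
grasp_force: 0.0
```

```bash
python3 -c "
from h import *
to(.5957,-.204,.12,22.2)
ps=[bot.capture(c) for c in('scene','side')]
for p in ps:
  m=masks(p,'capacitor_wide_c',(.581,.176))
  if m is not None: print(fit('capacitor_wide_c',[(p,m)],(.581,.176),z=.0315))
"
```

```text
pos [0.581  0.1762 0.1936] yaw_y -64.6 t 10.35 j6 70.9
shift mm [-150.3  349.6   73.5] tilt [ 0.0038  0.0013 -1.    ]
turn z rad -1.514
shift after turn [-357.9 -130.2   72.1]
(array([0.5788, 0.1788, 0.0315, 0.    ]), np.float64(0.13))
(array([5.797000e-01, 1.802000e-01, 3.150000e-02, 1.799995e+02]), np.float64(0.25))
```

>>> play_rows --moves '[[[-16.7,38.8,0,0,0,0],[-16.7,38.8,0,0,0,0],[-16.7,38.8,0,0,0,0],[-16.7,38.8,0,0,0,0],[-16.7,38.8,0,0,0,0]]]'

```text
time_s: 11.05
position: [0.5861, -0.0362, 0.1879]
tcp_rot: [[0.903, 0.43, -0.005], [0.43, -0.903, 0.001], [-0.004, -0.003, -1.0]]
force: [0.7, 0.6, -0.2]
opening: 1.002
grasp_force: 0.0
```

>>> play_rows --moves '[[[-16.7,38.8,0,0,0,0],[-16.7,38.8,0,0,0,0],[-16.7,38.8,0,0,0,0],[-16.7,38.8,0,0,0,0],[0,0,6,0,0,-0.1376]]]'

```text
time_s: 11.55
position: [0.5942, -0.2099, 0.1826]
tcp_rot: [[0.837, 0.547, 0.0], [0.547, -0.837, -0.002], [-0.001, 0.002, -1.0]]
force: [-0.3, 1.0, -0.0]
opening: 1.003
grasp_force: 0.0
```

>>> play_rows --moves '[[[0,0,6,0,0,-0.1376],[0,0,6,0,0,-0.1376],[0,0,6,0,0,-0.1376],[0,0,6,0,0,-0.1376],[0,0,6,0,0,-0.1376]]]'

```text
time_s: 12.05
position: [0.5925, -0.2031, 0.1514]
tcp_rot: [[0.292, 0.957, -0.005], [0.957, -0.292, 0.003], [0.001, -0.005, -1.0]]
force: [-0.9, 1.0, -0.5]
opening: 0.999
grasp_force: 0.0
```

>>> play_rows --moves '[[[0,0,6,0,0,-0.1376],[0,0,6,0,0,-0.1376],[0,0,6,0,0,-0.1376],[0,0,6,0,0,-0.1376],[0,0,6,0,0,-0.1376]]]'

```text
time_s: 12.55
position: [0.5925, -0.203, 0.1215]
tcp_rot: [[-0.382, 0.924, -0.005], [0.924, 0.382, 0.003], [0.004, -0.003, -1.0]]
force: [0.7, -0.1, -0.4]
opening: 1.001
grasp_force: 0.0
```

>>> play_rows --moves '[[[0,0,0,0,0,0],[0,0,0,0,0,0]]]'

```text
time_s: 12.75
position: [0.5931, -0.2033, 0.1227]
tcp_rot: [[-0.374, 0.927, -0.003], [0.927, 0.374, 0.002], [0.003, -0.002, -1.0]]
force: [-0.1, 0.6, -0.6]
opening: 0.995
grasp_force: 0.0
```

```bash
python3 -c "
from h import *
to(.5957,-.204,.0255,22.2)
"
```

```text
pos [ 0.5931 -0.2033  0.1227] yaw_y 22.0 t 12.75 j6 -51.1
shift mm [-1.9  2.4 97.1] tilt [ 0.0028 -0.0022 -1.    ]
turn z rad -0.004
shift after turn [-1.9  2.4 97.1]
```

>>> play_rows --moves '[[[-1,2,40,0,0,0],[0,0,40,0,0,0],[0,0,17,0,0,0],[0,0,0,0,0,0]]]'

```text
time_s: 13.15
position: [0.594, -0.2028, 0.0241]
tcp_rot: [[-0.375, 0.927, -0.006], [0.927, 0.375, 0.003], [0.006, -0.004, -1.0]]
force: [-0.2, 0.1, 0.5]
opening: 0.999
grasp_force: 0.0
```

>>> play_rows --moves '[[[0,0,0,0,0,0],[0,0,0,0,0,0],[0,0,0,0,0,0],[0,0,0,0,0,0],[0,0,0,0,0,0]]]' --fingers -1

```text
time_s: 13.65
position: [0.5968, -0.2042, 0.0283]
tcp_rot: [[-0.377, 0.926, 0.001], [0.926, 0.377, -0.001], [-0.001, 0.001, -1.0]]
force: [0.8, 0.1, 0.7]
opening: 0.629
grasp_force: 0.0
```

>>> play_rows --moves '[[[0,0,0,0,0,0],[0,0,0,0,0,0],[0,0,0,0,0,0]]]'

```text
time_s: 13.95
position: [0.5963, -0.2041, 0.0276]
tcp_rot: [[-0.377, 0.926, -0.0], [0.926, 0.377, -0.0], [-0.0, -0.0, -1.0]]
force: [0.2, -0.6, 2.8]
opening: 0.46
grasp_force: 30.0
```

>>> play_rows --moves '[[[0,0,-35,0,0,0],[0,0,-45,0,0,0],[0,0,-45,0,0,0],[0,0,-25,0,0,0],[0,0,0,0,0,0]]]'

```text
time_s: 14.45
position: [0.5989, -0.2053, 0.1818]
tcp_rot: [[-0.377, 0.926, 0.008], [0.926, 0.377, -0.004], [-0.007, 0.006, -1.0]]
force: [0.7, -1.0, -1.0]
opening: 0.457
grasp_force: 30.0
```

```bash
python3 -c "
from h import *
to(.4833,.197,.12,77.8)
p=bot.capture('wrist');cv2.imwrite('pics/wrist4.png',p['image'])
"
```

```text
pos [ 0.5989 -0.2053  0.1818] yaw_y 22.2 t 14.45 j6 -51.2
shift mm [416.6  44.3  59.1] tilt [-0.0072  0.0059 -1.    ]
turn z rad -0.971
shift after turn [198.4 368.4  62.6]
```

View pics/wrist4.png

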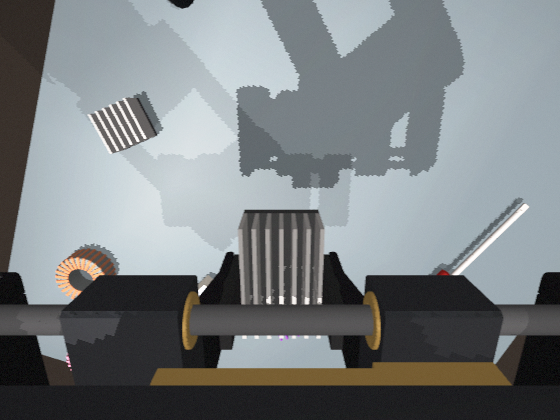

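Wrist view 4: the long sink is held square between the fingers at (283,270), and the small sink at (125,123) is untouched. Next I carry it to the tray.

>>> play_rows --moves '[[[46.3,4.9,0,0,0,0],[46.3,4.9,0,0,0,0],[46.3,4.9,0,0,0,0],[46.3,4.9,0,0,0,0],[46.3,4.9,0,0,0,0]]]'

```text
time_s: 15.0
position: [0.5293, 0.0214, 0.175]
tcp_rot: [[-0.376, 0.926, -0.005], [0.926, 0.376, 0.001], [0.003, -0.004, -1.0]]
force: [0.9, 0.3, -1.4]
opening: 0.456
grasp_force: 30.0
```

>>> play_rows --moves '[[[46.3,4.9,0,0,0,0],[46.3,4.9,0,0,0,0],[46.3,4.9,0,0,0,0],[46.3,4.9,0,0,0,0],[0,0,0,0,0,-0.1387]]]'

```text
time_s: 15.5
position: [0.4757, 0.2031, 0.175]
tcp_rot: [[-0.509, 0.861, -0.007], [0.861, 0.509, 0.001], [0.004, -0.005, -1.0]]
force: [-0.0, -1.7, -1.1]
opening: 0.455
grasp_force: 30.0
```

>>> play_rows --moves '[[[0,0,10,0,0,-0.1387],[0,0,10,0,0,-0.1387],[0,0,10,0,0,-0.1387],[0,0,10,0,0,-0.1387],[0,0,10,0,0,-0.1387]]]'

```text
time_s: 16.0
position: [0.4782, 0.1982, 0.1247]
tcp_rot: [[-0.941, 0.339, -0.005], [0.339, 0.941, -0.001], [0.004, -0.002, -1.0]]
force: [-0.3, 0.0, -0.7]
opening: 0.46
grasp_force: 30.0
```

>>> play_rows --moves '[[[0,0,10,0,0,-0.1387],[0,0,0,0,0,0],[0,0,0,0,0,0]]]'

```text
time_s: 16.3
position: [0.4789, 0.1983, 0.116]
tcp_rot: [[-0.977, 0.215, -0.004], [0.215, 0.977, -0.001], [0.003, -0.001, -1.0]]
force: [0.3, 0.1, -0.6]
opening: 0.457
grasp_force: 30.0
```

```bash
python3 -c "
from h import *
to(.4833,.197,.0366,77.8)
"
```

```text
pos [0.4789 0.1983 0.116 ] yaw_y 77.6 t 16.3 j6 -67.5
shift mm [-4.9 -0.2 79.4] tilt [ 0.0034 -0.0013 -1.    ]
turn z rad -0.003
shift after turn [-4.9 -0.3 79.4]
```

>>> play_rows --moves '[[[-4,0,35,0,0,0],[0,0,25,0,0,0],[0,0,11,0,0,0],[0,0,7,0,0,0],[0,0,0,0,0,0]]]'

```text
time_s: 16.8
position: [0.4838, 0.1977, 0.0391]
tcp_rot: [[-0.977, 0.212, -0.001], [0.212, 0.977, -0.0], [0.001, -0.0, -1.0]]
force: [0.3, 0.3, -0.8]
opening: 0.458
grasp_force: 30.0
```

>>> play_rows --moves '[[[0,0,0,0,0,0],[0,0,0,0,0,0]]]'

```text
time_s: 17.0
position: [0.4847, 0.1979, 0.0404]
tcp_rot: [[-0.977, 0.212, 0.002], [0.212, 0.977, 0.0], [-0.002, 0.001, -1.0]]
force: [0.6, 0.5, -0.1]
opening: 0.455
grasp_force: 30.0
```

>>> play_rows --moves '[[[0,0,3.5,0,0,0],[0,0,0,0,0,0],[0,0,0,0,0,0]]]'

```text
time_s: 17.3
position: [0.4849, 0.1979, 0.0366]
tcp_rot: [[-0.977, 0.212, 0.002], [0.212, 0.977, 0.0], [-0.002, 0.001, -1.0]]
force: [0.4, -0.4, 4.3]
opening: 0.454
grasp_force: 30.0
```

>>> play_rows --moves '[[[0,0,0,0,0,0],[0,0,0,0,0,0],[0,0,0,0,0,0],[0,0,0,0,0,0],[0,0,0,0,0,0]]]' --fingers 1

```text
time_s: 17.8
position: [0.4838, 0.1977, 0.0357]
tcp_rot: [[-0.977, 0.212, -0.0], [0.212, 0.977, -0.0], [0.0, -0.0, -1.0]]
force: [0.1, -0.0, -0.0]
opening: 0.821
grasp_force: 0.0
```

>>> play_rows --moves '[[[0,0,0,0,0,0],[0,0,-35,0,0,0],[0,0,-45,0,0,0],[0,0,-45,0,0,0],[0,0,-25,0,0,0]]]'

```text
time_s: 18.3
position: [0.4852, 0.198, 0.1892]
tcp_rot: [[-0.977, 0.212, 0.005], [0.212, 0.977, 0.001], [-0.004, 0.002, -1.0]]
force: [-0.5, -0.3, -0.3]
opening: 0.999
grasp_force: 0.0
```

```bash
python3 -c "
from h import *
to(.558,-.3557,.12,158.5)
"
```

```text
pos [0.4852 0.198  0.1892] yaw_y 77.8 t 18.3 j6 -67.8
shift mm [-188.  -525.9   69.1] tilt [-0.0044  0.0019 -1.    ]
turn z rad -1.409
shift after turn [ 488.8 -270.8   66.5]
```

>>> play_rows --moves '[[[-15.7,-43.8,0,0,0,0],[-15.7,-43.8,0,0,0,0],[-15.7,-43.8,0,0,0,0],[-15.7,-43.8,0,0,0,0],[-15.7,-43.8,0,0,0,0]]]'

```text
time_s: 18.8
position: [0.5142, -0.0346, 0.186]
tcp_rot: [[-0.977, 0.211, 0.0], [0.211, 0.977, 0.0], [-0.0, 0.0, -1.0]]
force: [1.3, 0.9, 0.2]
opening: 0.998
grasp_force: 0.0
```

>>> play_rows --moves '[[[-15.7,-43.8,0,0,0,0],[-15.7,-43.8,0,0,0,0],[-15.7,-43.8,0,0,0,0],[-15.7,-43.8,0,0,0,0],[-15.7,-43.8,0,0,0,0]]]'

```text
time_s: 19.3
position: [0.5444, -0.2654, 0.1857]
tcp_rot: [[-0.977, 0.212, -0.0], [0.212, 0.977, 0.0], [0.0, 0.0, -1.0]]
force: [1.1, 0.6, -0.2]
opening: 0.999
grasp_force: 0.0
```

>>> play_rows --moves '[[[-15.7,-43.8,0,0,0,0],[-15.7,-43.8,0,0,0,0],[0,0,5,0,0,0.1333],[0,0,5,0,0,0.1333],[0,0,5,0,0,0.1333]]]'

```text
time_s: 19.8
position: [0.5563, -0.3563, 0.1701]
tcp_rot: [[-0.814, 0.581, -0.001], [0.581, 0.814, 0.001], [0.001, 0.0, -1.0]]
force: [0.3, -0.2, 0.8]
opening: 1.003
grasp_force: 0.0
```

>>> play_rows --moves '[[[0,0,5,0,0,0.1333],[0,0,5,0,0,0.1333],[0,0,5,0,0,0.1333],[0,0,5,0,0,0.1333],[0,0,5,0,0,0.1333]]]'

```text
time_s: 20.3
position: [0.5566, -0.3556, 0.1454]
tcp_rot: [[-0.282, 0.96, -0.001], [0.96, 0.282, 0.001], [0.001, -0.0, -1.0]]
force: [-0.1, 1.1, -0.1]
opening: 1.001
grasp_force: 0.0
```

>>> play_rows --moves '[[[0,0,5,0,0,0.1333],[0,0,5,0,0,0.1333],[0,0,5,0,0,0.1333],[0,0,5,0,0,0.1333],[0,0,5,0,0,0.1333]]]'

```text
time_s: 20.8
position: [0.5566, -0.3556, 0.1204]
tcp_rot: [[0.372, 0.928, -0.001], [0.928, -0.372, 0.001], [0.0, -0.001, -1.0]]
force: [0.0, -1.0, 0.6]
opening: 1.001
grasp_force: 0.0
```

>>> play_rows --moves '[[[0,0,0,0,0,0],[0,0,0,0,0,0],[0,0,0,0,0,0]]]'

```text
time_s: 21.1
position: [0.5569, -0.356, 0.1211]
tcp_rot: [[0.365, 0.931, 0.0], [0.931, -0.365, -0.0], [-0.0, 0.0, -1.0]]
force: [0.4, -0.4, -0.3]
opening: 1.004
grasp_force: 0.0
```

```bash
python3 -c "
from h import *
to(.558,-.3557,.024,-21.5)
ps=[bot.capture(c) for c in('scene','side')]
for n,x,z in(('heatsink_long_c',(.484,.197),.024),('capacitor_wide_c',(.581,.176),.0315),('heatsink_small_c',(.445,-.195),.015),('capacitor_slim_c',(.457,-.076),.0225),('toroid_c',(.443,-.36),.011)):
 for p in ps:
  m=masks(p,n,x)
  if m is not None: print(n,fit(n,[(p,m)],x,z=z))
"
```

```text
pos [ 0.5569 -0.356   0.1211] yaw_y -21.4 t 21.1 j6 -20.8
shift mm [ 0.6  0.9 97.1] tilt [-1.e-04  3.e-04 -1.e+00]
turn z rad 0.002
shift after turn [ 0.6  0.9 97.1]
heatsink_long_c (array([4.818000e-01, 2.004000e-01, 2.400000e-02, 1.396567e+02]), np.float64(0.42))
heatsink_long_c (array([0.4836, 0.2014, 0.024 , 0.    ]), np.float64(0.63))
capacitor_wide_c (array([0.5814, 0.177 , 0.0315, 0.0374]), np.float64(0.2))
capacitor_wide_c (array([5.801000e-01, 1.791000e-01, 3.150000e-02, 1.799999e+02]), np.float64(0.2))
heatsink_small_c (array([ 4.43800e-01, -1.98000e-01,  1.50000e-02,  4.34931e+01]), np.float64(0.15))
heatsink_small_c (array([ 4.441000e-01, -1.920000e-01,  1.500000e-02,  1.343772e+02]), np.float64(0.37))
capacitor_slim_c (array([ 4.583e-01, -7.810e-02,  2.250e-02,  1.800e+02]), np.float64(0.35))
capacitor_slim_c (array([ 0.4567, -0.0724,  0.0225,  0.    ]), np.float64(0.25))
toroid_c (array([ 4.444000e-01, -3.611000e-01,  1.100000e-02,  1.789363e+02]), np.float64(0.34))
```

>>> play_rows --moves '[[[0.5,1,40,0,0,0],[0,0,40,0,0,0],[0,0,17,0,0,0],[0,0,0,0,0,0]]]'

```text
time_s: 22.1
position: [0.5562, -0.3542, 0.0209]
tcp_rot: [[0.367, 0.93, -0.005], [0.93, -0.367, 0.004], [0.002, -0.006, -1.0]]
force: [0.2, -0.5, 0.2]
opening: 0.997
grasp_force: 0.0
```

>>> play_rows --moves '[[[0,0,0,0,0,0],[0,0,0,0,0,0],[0,0,0,0,0,0],[0,0,0,0,0,0],[0,0,0,0,0,0]]]' --fingers -1

```text
time_s: 22.6
position: [0.5583, -0.3561, 0.0248]
tcp_rot: [[0.367, 0.93, 0.001], [0.93, -0.367, -0.001], [-0.001, 0.001, -1.0]]
force: [0.9, 0.0, 0.8]
opening: 0.629
grasp_force: 0.0
```

>>> play_rows --moves '[[[0,0,0,0,0,0],[0,0,0,0,0,0],[0,0,0,0,0,0],[0,0,0,0,0,0],[0,0,0,0,0,0]]]'

```text
time_s: 23.1
position: [0.558, -0.3557, 0.0238]
tcp_rot: [[0.367, 0.93, -0.0], [0.93, -0.367, 0.0], [0.0, -0.0, -1.0]]
force: [-0.3, 1.0, -0.4]
opening: 0.25
grasp_force: 29.8
```

>>> play_rows --moves '[[[0,0,-35,0,0,0],[0,0,-45,0,0,0],[0,0,-45,0,0,0],[0,0,-40,0,0,0],[0,0,0,0,0,0]]]'

```text
time_s: 23.6
position: [0.5613, -0.3585, 0.196]
tcp_rot: [[0.367, 0.93, 0.01], [0.93, -0.366, -0.009], [-0.005, 0.013, -1.0]]
force: [1.5, -1.4, -0.1]
opening: 0.245
grasp_force: 29.8
```

```bash
python3 -c "
from h import *
to(.5055,.2953,.12,-102.2)
p=bot.capture('wrist');cv2.imwrite('pics/wrist5.png',p['image'])
"
```

```text
pos [ 0.5613 -0.3585  0.196 ] yaw_y -21.5 t 23.6 j6 -20.7
shift mm [ 588.2 -292.4   69.4] tilt [-0.0048  0.0131 -0.9999]
turn z rad 1.409
shift after turn [-192.3 -628.2   68.7]
```

View pics/wrist5.png

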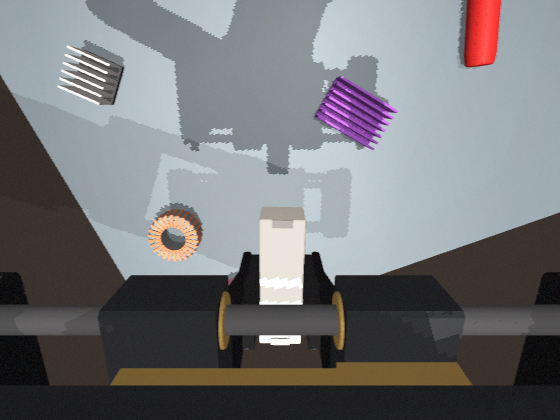

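Wrist view 5: the resistor is held square at (282,270). The copper toroid at (175,236) is undisturbed, and I also refine its position from this frame. Now I carry the resistor over.

>>> play_rows --moves '[[[41.9,-20.6,0,0,0,0],[41.9,-20.6,0,0,0,0],[41.9,-20.6,0,0,0,0],[41.9,-20.6,0,0,0,0],[41.9,-20.6,0,0,0,0]]]'

```text
time_s: 24.15
position: [0.5372, -0.1209, 0.187]
tcp_rot: [[0.367, 0.93, -0.004], [0.93, -0.367, 0.002], [0.0, -0.004, -1.0]]
force: [1.0, 0.4, -0.6]
opening: 0.249
grasp_force: 29.8
```

>>> play_rows --moves '[[[41.9,-20.6,0,0,0,0],[41.9,-20.6,0,0,0,0],[41.9,-20.6,0,0,0,0],[41.9,-20.6,0,0,0,0],[41.9,-20.6,0,0,0,0]]]'

```text
time_s: 24.65
position: [0.5182, 0.1113, 0.1872]
tcp_rot: [[0.367, 0.93, -0.004], [0.93, -0.367, -0.0], [-0.001, -0.004, -1.0]]
force: [0.5, 0.2, -0.3]
opening: 0.245
grasp_force: 29.8
```

>>> play_rows --moves '[[[41.9,-20.6,0,0,0,0],[41.9,-20.6,0,0,0,0],[41.9,-20.6,0,0,0,0],[41.9,-20.6,0,0,0,0],[0,0,0,0,0,0.1281]]]'

```text
time_s: 25.15
position: [0.5025, 0.3009, 0.187]
tcp_rot: [[0.48, 0.877, -0.002], [0.877, -0.48, 0.001], [-0.0, -0.003, -1.0]]
force: [-0.5, -0.7, -1.6]
opening: 0.253
grasp_force: 29.8
```

>>> play_rows --moves '[[[0,0,7,0,0,0.1281],[0,0,7,0,0,0.1281],[0,0,7,0,0,0.1281],[0,0,7,0,0,0.1281],[0,0,7,0,0,0.1281]]]'

```text
time_s: 25.65
position: [0.5032, 0.2952, 0.1516]
tcp_rot: [[0.912, 0.409, -0.004], [0.409, -0.912, -0.001], [-0.004, -0.0, -1.0]]
force: [0.7, -0.4, -1.1]
opening: 0.253
grasp_force: 29.8
```

>>> play_rows --moves '[[[0,0,7,0,0,0.1281],[0,0,7,0,0,0.1281],[0,0,7,0,0,0.1281],[0,0,7,0,0,0.1281],[0,0,7,0,0,0.1281]]]'

```text
time_s: 26.15
position: [0.5032, 0.2952, 0.1166]
tcp_rot: [[0.976, -0.217, -0.004], [-0.217, -0.976, -0.001], [-0.004, 0.002, -1.0]]
force: [0.9, -0.5, -0.0]
opening: 0.245
grasp_force: 29.8
```

>>> play_rows --moves '[[[0,0,0,0,0,0],[0,0,0,0,0,0],[0,0,0,0,0,0]]]'

```text
time_s: 26.45
position: [0.5045, 0.2956, 0.1185]
tcp_rot: [[0.978, -0.21, -0.001], [-0.21, -0.978, -0.0], [-0.001, 0.0, -1.0]]
force: [0.6, -0.2, -0.2]
opening: 0.251
grasp_force: 29.8
```

```bash
python3 -c "
from h import *
to(.5055,.2953,.033,-102.2)
"
```

```text
pos [0.5045 0.2956 0.1185] yaw_y -102.1 t 26.45 j6 121.6
shift mm [ 1.1  0.1 85.5] tilt [-7.e-04  4.e-04 -1.e+00]
turn z rad 0.001
shift after turn [ 1.1  0.1 85.5]
```

>>> play_rows --moves '[[[1,0,40,0,0,0],[0,0,28,0,0,0],[0,0,10,0,0,0],[0,0,4,0,0,0],[0,0,0,0,0,0]]]'

```text
time_s: 26.95
position: [0.5061, 0.2957, 0.0372]
tcp_rot: [[0.977, -0.212, 0.001], [-0.212, -0.977, 0.0], [0.001, -0.0, -1.0]]
force: [0.1, 0.1, 0.0]
opening: 0.251
grasp_force: 29.8
```

>>> play_rows --moves '[[[0,0,0,0,0,0],[0,0,0,0,0,0],[0,0,0,0,0,0]]]'

```text
time_s: 27.25
position: [0.5064, 0.2958, 0.0379]
tcp_rot: [[0.977, -0.212, 0.002], [-0.212, -0.977, 0.001], [0.002, -0.001, -1.0]]
force: [-0.0, 0.1, -1.0]
opening: 0.251
grasp_force: 29.8
```

>>> play_rows --moves '[[[0,0,4.5,0,0,0],[0,0,0,0,0,0],[0,0,0,0,0,0]]]'

```text
time_s: 27.55
position: [0.5064, 0.2958, 0.0327]
tcp_rot: [[0.977, -0.212, 0.001], [-0.212, -0.977, 0.001], [0.001, -0.001, -1.0]]
force: [0.5, 0.3, 2.7]
opening: 0.253
grasp_force: 29.8
```

>>> play_rows --moves '[[[0,0,0,0,0,0],[0,0,0,0,0,0],[0,0,0,0,0,0],[0,0,0,0,0,0],[0,0,0,0,0,0]]]' --fingers 1

```text
time_s: 28.05
position: [0.5055, 0.2954, 0.0322]
tcp_rot: [[0.977, -0.212, -0.0], [-0.212, -0.977, -0.0], [-0.0, 0.0, -1.0]]
force: [-0.1, 0.2, 0.2]
opening: 0.618
grasp_force: 0.0
```

>>> play_rows --moves '[[[0,0,0,0,0,0],[0,0,-35,0,0,0],[0,0,-45,0,0,0],[0,0,-45,0,0,0],[0,0,-40,0,0,0]]]'

```text
time_s: 28.55
position: [0.5057, 0.2955, 0.1995]
tcp_rot: [[0.977, -0.212, 0.001], [-0.212, -0.977, 0.0], [0.001, -0.0, -1.0]]
force: [0.2, 1.1, 0.0]
opening: 0.986
grasp_force: 0.0
```

```bash
python3 -c "
from h import *
import pickle
to(.444,-.361,.12)
p=pickle.load(open('w1.pkl','rb'))
im=p['image'].astype(int);m=((im[:,:,2]-im[:,:,0]>60)).astype(np.uint8);m[:,385:]=0;m[250:]=0;m[:,:280]=0;m[:170]=0
print(fit('toroid_c',[(p,m)],(.444,-.361)))
"
```

```text
pos [0.5057 0.2955 0.1995] yaw_y -102.2 t 28.55 j6 121.6
shift mm [ 78.8 654.7  79.2] tilt [ 7.e-04 -4.e-04 -1.e+00]
(array([ 4.433000e-01, -3.622000e-01,  1.100000e-02,  1.798104e+02]), np.float64(0.1))
```

>>> play_rows --moves '[[[5.25,43.7,0,0,0,0],[5.25,43.7,0,0,0,0],[5.25,43.7,0,0,0,0],[5.25,43.7,0,0,0,0],[5.25,43.7,0,0,0,0]]]'

```text
time_s: 29.05
position: [0.4845, 0.0749, 0.1976]
tcp_rot: [[0.977, -0.212, 0.0], [-0.212, -0.977, -0.0], [0.0, 0.0, -1.0]]
force: [1.0, -0.4, -0.0]
opening: 1.001
grasp_force: 0.0
```

>>> play_rows --moves '[[[5.25,43.7,0,0,0,0],[5.25,43.7,0,0,0,0],[5.25,43.7,0,0,0,0],[5.25,43.7,0,0,0,0],[5.25,43.7,0,0,0,0]]]'

```text
time_s: 29.55
position: [0.4638, -0.1444, 0.1975]
tcp_rot: [[0.977, -0.212, 0.0], [-0.212, -0.977, -0.0], [0.0, -0.0, -1.0]]
force: [0.9, -0.5, 0.1]
opening: 1.004
grasp_force: 0.0
```

>>> play_rows --moves '[[[5.25,43.7,0,0,0,0],[5.25,43.7,0,0,0,0],[5.25,43.7,0,0,0,0],[5.25,43.7,0,0,0,0],[5.25,43.7,0,0,0,0]]]'

```text
time_s: 30.05
position: [0.443, -0.3635, 0.1974]
tcp_rot: [[0.977, -0.212, -0.0], [-0.212, -0.977, 0.0], [-0.0, -0.0, -1.0]]
force: [0.9, -0.1, -0.1]
opening: 1.003
grasp_force: 0.0
```

>>> play_rows --moves '[[[0,0,40,0,0,0],[0,0,40,0,0,0],[0,0,0,0,0,0],[0,0,0,0,0,0]]]'

```text
time_s: 30.45
position: [0.4434, -0.3614, 0.1172]
tcp_rot: [[0.977, -0.212, -0.001], [-0.212, -0.977, 0.002], [-0.002, -0.001, -1.0]]
force: [-1.0, -0.8, 0.6]
opening: 1.002
grasp_force: 0.0
```

```bash
python3 -c "
from h import *
to(.4438,-.3617,.024)
p=bot.capture('wrist')
for d in bot.pinpoint(p,'toroid_c'): print(d['centre'],d['confidence'],atz(p,d['centre'],.011))
"
```

```text
pos [ 0.4434 -0.3614  0.1172] yaw_y -102.2 t 30.45 j6 51.9
shift mm [ 0.6  0.4 93.2] tilt [-0.0015 -0.0012 -1.    ]
[402.7, 156.1] 0.92 [ 0.47029313 -0.45962385  0.011     ]
[281.7, 217.6] 0.72 [ 0.44179441 -0.36058782  0.011     ]
```

>>> play_rows --moves '[[[0,0,40,0,0,0],[0,0,35,0,0,0],[0,0,16,0,0,0],[0,0,0,0,0,0]]]'

```text
time_s: 30.95
position: [0.4438, -0.3614, 0.0263]
tcp_rot: [[0.977, -0.211, -0.001], [-0.211, -0.977, 0.001], [-0.001, -0.0, -1.0]]
force: [-0.0, 0.4, 0.2]
opening: 0.996
grasp_force: 0.0
```

>>> play_rows --moves '[[[0,0,0,0,0,0],[0,0,0,0,0,0],[0,0,0,0,0,0],[0,0,0,0,0,0],[0,0,0,0,0,0]]]' --fingers -1

```text
time_s: 31.45
position: [0.4439, -0.3621, 0.0271]
tcp_rot: [[0.977, -0.212, 0.001], [-0.212, -0.977, -0.001], [0.001, 0.001, -1.0]]
force: [-0.2, 0.2, -0.2]
opening: 0.627
grasp_force: 0.0
```

>>> play_rows --moves '[[[0,0,0,0,0,0],[0,0,0,0,0,0],[0,0,0,0,0,0]]]'

```text
time_s: 31.75
position: [0.4438, -0.362, 0.0267]
tcp_rot: [[0.977, -0.212, 0.0], [-0.212, -0.977, -0.0], [0.0, 0.0, -1.0]]
force: [-0.5, 0.5, 4.5]
opening: 0.557
grasp_force: 30.0
```

>>> play_rows --moves '[[[0,0,-35,0,0,0],[0,0,-45,0,0,0],[0,0,-45,0,0,0],[0,0,-45,0,0,0],[0,0,0,0,0,0]]]'

```text
time_s: 32.25
position: [0.4465, -0.3649, 0.2026]
tcp_rot: [[0.977, -0.212, 0.009], [-0.212, -0.977, -0.01], [0.011, 0.008, -1.0]]
force: [0.4, 0.1, -1.1]
opening: 0.557
grasp_force: 30.0
```

```bash
python3 -c "
from h import *
to(.602,.2745,.2)
p=bot.capture('wrist');cv2.imwrite('pics/wrist6.png',p['image'])
"
```

```text
pos [ 0.4465 -0.3649  0.2026] yaw_y -102.2 t 32.25 j6 51.9
shift mm [  16.4 -657.8   -2.7] tilt [ 0.0108  0.0083 -0.9999]
```

View pics/wrist6.png

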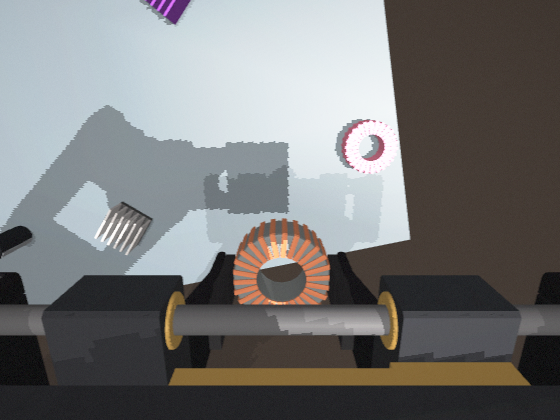

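Wrist view 6: the copper toroid is held level at (281,280), and the pink one at (368,147) is untouched. Now I carry it to its nest.

>>> play_rows --moves '[[[1.3,-43.7,0,0,0,0],[1.3,-43.7,0,0,0,0],[1.3,-43.7,0,0,0,0],[1.3,-43.7,0,0,0,0],[1.3,-43.7,0,0,0,0]]]'

```text
time_s: 32.8
position: [0.4951, -0.1473, 0.1943]
tcp_rot: [[0.977, -0.213, -0.004], [-0.213, -0.977, 0.002], [-0.004, -0.001, -1.0]]
force: [1.6, -0.7, -0.5]
opening: 0.552
grasp_force: 30.0
```

>>> play_rows --moves '[[[1.3,-43.7,0,0,0,0],[1.3,-43.7,0,0,0,0],[1.3,-43.7,0,0,0,0],[1.3,-43.7,0,0,0,0],[1.3,-43.7,0,0,0,0]]]'

```text
time_s: 33.3
position: [0.5477, 0.0644, 0.1941]
tcp_rot: [[0.977, -0.212, -0.005], [-0.212, -0.977, 0.0], [-0.005, 0.001, -1.0]]
force: [1.2, -0.5, -0.4]
opening: 0.558
grasp_force: 30.0
```

>>> play_rows --moves '[[[1.3,-43.7,0,0,0,0],[1.3,-43.7,0,0,0,0],[1.3,-43.7,0,0,0,0],[1.3,-43.7,0,0,0,0],[1.3,-43.7,0,0,0,0]]]'

```text
time_s: 33.8
position: [0.6004, 0.2761, 0.1934]
tcp_rot: [[0.977, -0.212, -0.005], [-0.212, -0.977, -0.001], [-0.005, 0.002, -1.0]]
force: [0.1, -0.2, -0.1]
opening: 0.554
grasp_force: 30.0
```

>>> play_rows --moves '[[[0,0,45,0,0,0],[0,0,45,0,0,0],[0,0,0,0,0,0],[0,0,0,0,0,0],[0,0,0,0,0,0]]]'

```text
time_s: 34.3
position: [0.6032, 0.2747, 0.108]
tcp_rot: [[0.977, -0.213, 0.003], [-0.213, -0.977, 0.001], [0.003, -0.001, -1.0]]
force: [0.4, -0.3, 0.3]
opening: 0.558
grasp_force: 30.0
```

```bash
python3 -c "
from h import *
to(.6025,.275,.0357)
"
```

```text
pos [0.6032 0.2747 0.108 ] yaw_y -102.3 t 34.3 j6 117.1
shift mm [-0.9 -0.1 72.3] tilt [ 0.0028 -0.0015 -1.    ]
```

>>> play_rows --moves '[[[-0.5,0,35,0,0,0],[0,0,25,0,0,0],[0,0,8,0,0,0],[0,0,0,0,0,0],[0,0,0,0,0,0]]]'

```text
time_s: 34.8
position: [0.603, 0.2751, 0.0407]
tcp_rot: [[0.977, -0.212, 0.004], [-0.212, -0.977, 0.001], [0.004, -0.002, -1.0]]
force: [-0.1, -0.4, 0.0]
opening: 0.557
grasp_force: 30.0
```

>>> play_rows --moves '[[[0,0,0,0,0,0],[0,0,0,0,0,0]]]'

```text
time_s: 35.0
position: [0.6023, 0.2751, 0.04]
tcp_rot: [[0.977, -0.212, 0.003], [-0.212, -0.977, 0.001], [0.003, -0.001, -1.0]]
force: [-0.4, -0.2, -0.2]
opening: 0.555
grasp_force: 30.0
```

>>> play_rows --moves '[[[0,0,4,0,0,0],[0,0,0,0,0,0],[0,0,0,0,0,0]]]'

```text
time_s: 35.3
position: [0.6023, 0.2751, 0.0356]
tcp_rot: [[0.977, -0.212, 0.003], [-0.212, -0.977, 0.001], [0.002, -0.001, -1.0]]
force: [-0.3, 0.7, 5.5]
opening: 0.552
grasp_force: 30.0
```

>>> play_rows --moves '[[[0,0,0,0,0,0],[0,0,0,0,0,0],[0,0,0,0,0,0],[0,0,0,0,0,0],[0,0,0,0,0,0]]]' --fingers 1

```text
time_s: 35.8
position: [0.601, 0.2747, 0.0341]
tcp_rot: [[0.977, -0.212, -0.001], [-0.212, -0.977, -0.0], [-0.001, 0.0, -1.0]]
force: [0.4, -0.5, -0.2]
opening: 0.92
grasp_force: 0.0
```

>>> play_rows --moves '[[[0,0,0,0,0,0],[0,0,-35,0,0,0],[0,0,-45,0,0,0],[0,0,-45,0,0,0],[0,0,-45,0,0,0]]]'

```text
time_s: 36.3
position: [0.6009, 0.2747, 0.2059]
tcp_rot: [[0.977, -0.212, -0.001], [-0.212, -0.977, -0.0], [-0.0, 0.0, -1.0]]
force: [0.3, 0.4, -0.0]
opening: 0.995
grasp_force: 0.0
```

>>> play_rows --moves '[[[-45,0,0,0,0,0],[-45,0,0,0,0,0],[-45,0,0,0,0,0],[-20,0,0,0,0,0],[0,0,0,0,0,0]]]'

```text
time_s: 36.8
position: [0.4459, 0.3079, 0.2045]
tcp_rot: [[0.978, -0.209, -0.003], [-0.209, -0.978, -0.001], [-0.003, 0.001, -1.0]]
force: [0.3, -0.3, 0.9]
opening: 1.0
grasp_force: 0.0
```

```bash
python3 -c "
from h import *
ps=[bot.capture(c) for c in('wrist','scene','side')];cv2.imwrite('pics/wrist7.png',ps[0]['image'])
for n,x,z in(('toroid_c',(.602,.275),.02),('resistor_c',(.5055,.295),.02),('heatsink_long_c',(.484,.197),.024),('capacitor_wide_c',(.581,.176),.0315),('heatsink_small_c',(.445,-.195),.015),('capacitor_slim_c',(.457,-.076),.0225)):
 o=[(p,masks(p,n,x)) for p in ps];o=[a for a in o if a[1] is not None]
 for a in o: print(n,fit(n,[a],x,z=z))
 if len(o)>1: print('  all',fit(n,o,x,True,z=z))
"
```

```text
toroid_c (array([5.94700e-01, 2.78200e-01, 2.00000e-02, 6.66196e+01]), np.float64(2.95))
toroid_c (array([0.6014, 0.2766, 0.02  , 2.0845]), np.float64(0.09))
toroid_c (array([6.03100e-01, 2.78200e-01, 2.00000e-02, 1.79087e+02]), np.float64(0.15))
  all (array([5.959000e-01, 2.787000e-01, 1.960000e-02, 1.794535e+02]), np.float64(2.05))
resistor_c (array([5.052000e-01, 2.976000e-01, 2.000000e-02, 1.660686e+02]), np.float64(0.68))
resistor_c (array([0.5041, 0.2972, 0.02  , 0.    ]), np.float64(1.03))
resistor_c (array([5.044000e-01, 2.993000e-01, 2.000000e-02, 1.666989e+02]), np.float64(0.27))
  all (array([5.051000e-01, 2.979000e-01, 1.860000e-02, 1.662857e+02]), np.float64(0.52))
heatsink_long_c (array([4.85300e-01, 1.99000e-01, 2.40000e-02, 1.66483e+02]), np.float64(0.25))
heatsink_long_c (array([4.823000e-01, 1.976000e-01, 2.400000e-02, 1.641879e+02]), np.float64(0.42))
heatsink_long_c (array([4.843000e-01, 2.014000e-01, 2.400000e-02, 1.685098e+02]), np.float64(0.28))
  all (array([4.851000e-01, 1.988000e-01, 2.300000e-02, 1.665181e+02]), np.float64(0.5))
capacitor_wide_c (array([ 0.5743,  0.181 ,  0.0315, 20.7039]), np.float64(2.53))
capacitor_wide_c (array([0.5788, 0.1778, 0.0315, 0.    ]), np.float64(0.22))
capacitor_wide_c (array([0.5806, 0.1792, 0.0315, 0.    ]), np.float64(0.17))
  all (array([5.74900e-01, 1.80900e-01, 3.11000e-02, 6.16733e+01]), np.float64(1.71))
heatsink_small_c (array([ 4.4680e-01, -1.9920e-01,  1.5000e-02,  1.1719e+02]), np.float64(0.14))
heatsink_small_c (array([ 4.44500e-01, -1.92900e-01,  1.50000e-02,  4.51421e+01]), np.float64(0.24))
  all (array([ 4.46100e-01, -1.97800e-01,  1.31000e-02,  4.52937e+01]), np.float64(0.33))
capacitor_slim_c (array([ 4.620000e-01, -7.830000e-02,  2.250000e-02,  1.799999e+02]), np.float64(0.54))
capacitor_slim_c (array([ 0.4576, -0.0727,  0.0225,  0.0015]), np.float64(0.43))
  all (array([ 0.4594, -0.0767,  0.02  ,  0.3904]), np.float64(0.53))
```

View pics/wrist7.png

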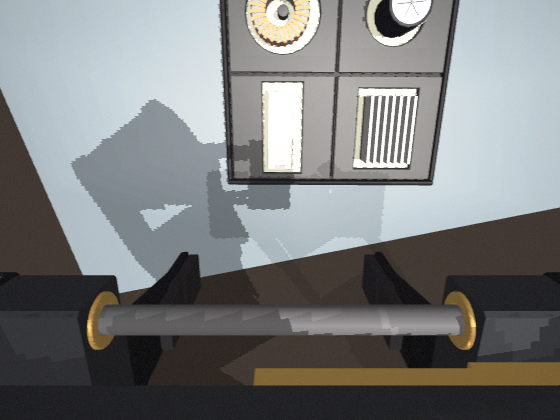

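All four parts sit central and flat in their nests: the toroid over its post at (283,12), the cap at (398,20), the resistor at (283,128) and the sink at (386,128). The decoys haven't moved, so I hand in.

```bash
python3 -c "
from rig import bot
print(bot.hand_in())"
```

```text
the job is handed in; nothing more can be done
None
```

I put the wide capacitor, copper toroid, long heat sink and ceramic resistor in their nests, left the slim capacitor and small heat sink where they stood, and handed the job in at about 37 s; no verdict came back.

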